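# Key-reset the board tester's safety circuit

### The arm

A 6-joint arm with a two-finger parallel gripper is mounted at the origin on the work surface. World frame = base frame: x ahead of the robot, y to its left, z up, the work surface at z = 0. Lengths are in m, angles in degrees, forces in N, time in s.
With the tool pointing down it reaches from about 0.25 to 0.725 m from the base axis. Payload 9.7 kg.
Tool frame: the origin (TCP) lies at the very end of the fingers, on their centre line; the grasp point (between the pads) lies 19 mm behind it (bot.grip_point_offset is the distance from the TCP to the grasp point, in m); y points along the fingers, x is the direction in which the jaws open and shut, and the axes are right-handed (so a half turn about y gives the same grasp; the last joint's range is limited). The gripper opens to 85 mm and grips with 20 to 120 N. Pads are 22 mm wide; open, the fingers measure 114 mm over their backs; the gripper's body (76 mm by 85 mm) begins 54 mm behind the grasp point. The pads swing forward as they close: fully open they stand 13 mm farther back than shut.
Start: joints at [-63.255, 4.979, 10.078, 95.1, 0, 90], TCP at [0.248, -0.491, 0.231] pointing down, gripper open.
Joint ranges: [-179.16, 179.16], [-48.56, 103.87], [-65.8, 70.77], [-126.05, 130.52], [-82.76, 87.17], [-180, 180]. Speed limits (degrees/s): [127.2, 127.2, 147.25, 180, 180, 180].

### API

Orientations are given as [roll, pitch, yaw] about the fixed x, y, z axes, in that order (R = Rz(yaw) Ry(pitch) Rx(roll)).
In Python, from workcell import bot gives the robot as it stands.
- The arm moves only by the shell command python3 -m inch 'ROWS' [FORCE]. ROWS is JSON, a list of rows, each a list of 3 entries, a list of its own where there are three numbers: the shift along the tool's x, y, z in mm, then the turn, a rotation vector about the tool's x, y, z in rad, then the finger opening in mm, from 0 to 85.4. In form: [[[x, y, z], [ax, ay, az], grip], ...]. A call has 1 to 20 rows; each row is the pose to reach, as a shift and turn from the pose measured when the call began, along the tool's axes at that moment; what a row does not reach only later rows make up. A row lasts 1/10 s, in which the tool goes at most 50 mm and 8.59 degrees, less where a joint would pass 70% of its speed; a pose out of reach is approached as far as the arm can. A call with a gripper value outside its range is refused whole. The fingers move at their own pace and stop on an object; FORCE is the grip in N (left out, the last holds). Time passes only in rows, so rows that repeat a pose let the fingers close. It gives the time, the measured TCP pose, the force and the opening at its end, in the units of the state.
- bot.get_obs(): the state, without advancing time (a new reading comes with each control period).
- bot.camera(name): name is "side" or "top"; returns a dict with "frame" (480x640x3 uint8, red, green, blue), "mtx" (3x3 intrinsics, pixels), "origin" and "orientation" of the camera in the world. Camera axes: x right, y down, z forward; pixel columns grow to the right and rows downward; lengths in m; the calibration is good to about 2 mm. A picture is of the moment at which its call begins. There is no depth.
- bot.job_done(): hands the job in, once; it reports no verdict.
Trained networks look in a picture, given as the dict that the camera call returned (one of the last four; its "shot" number tells which), for a name from the list of things; names that differ only in an ending like _2 or _b are one class to them, and where a whole thing is asked for, a point or a joint stands for the part that bears it (a point fixed in the world has none). Each returns a list of dicts, best first, with "confidence" (0 to 1); they miss things now and then, are a little off and sometimes report something else, mostly with a low value. They report only what shows in the picture. A call takes as long as a camera call.
- bot.search_frame(picture, name): "box" ([left, top, right, bottom] in pixels, round what is visible of it).
- bot.cut_out(picture, name): "region" (480x640 bool, what is visible of it) and "box" ([left, top, right, bottom] in pixels, round what is visible of it).
The state is a dict: "time": time; "q": joint angles; "qd": joint speeds; "joint_efforts": joint torques, N m; "ee_pos": TCP position; "tcp_rot": TCP orientation; "wrist_force": force on the tool from outside, world axes, zero at the start; "torque": the same for the moment, N m; "opening": finger opening in m.
Only numpy, scipy, OpenCV 4.12 (cv2) and the standard library are available. Lean on these libraries where they do the work, as an engineer would, in place of code of your own. Each camera call takes 0.05 s, during which the arm holds its last target. There are 200 camera calls.

### The job

The board tester has tripped: take the square-headed reset key out of the grey key block, push it fully home into the key switch on the control station, turn it clockwise to its stop and back home, then pull it out and put it back, fully down, in the slot it came from. Feel your way: the keyway is a few millimetres off its nominal place, and the key must not be forced, either in pushing or in turning. Do not press the emergency stop and leave everything else where it is.

Things in the scene. Friction and masses are not known exactly. Their poses are not given: they have to be found in the camera images.
- key: Reset key (30 g), upright in the key block. Black head, a plain square slab 26 wide (x) x 10 thick (y) x 36 high. Steel blade 10 wide (x) x 3 thick (y), 25 long, its last 5 tapering to a point mid-width; 6.5 to 13 below the head a notch in both edges leaves it 4 wide. Same both ways round. Origin: centre of the head's underside, z up, blade along -z.
- rack: Grey key block fixed to the table, 60 (x) x 200 (y) x 34 high. Three slots at y = -62, 0, +62 on its centre line, each 13 (y) x 6 (x), 28 deep, mouth chamfered 1.5. A key stands with its blade in a slot, the head's underside on the block's top, head's width along y. Which key is in which slot varies. Origin: centre of the underside, z up.
- station: Grey control station fixed to the table, a box 90 (x) x 200 (y) x 60 high. On its flat top the key switch near y = +50, the emergency stop at y = -50, a pilot lamp 14 high at x = 26, y = 0. Origin: centre of the underside, z up.
- switch_place (a point): Nominal key switch axis, at the top of its bezel, 8 above the station; axes as the station's. It sits in a slotted cut-out: true axis up to 2 off in x, 4 off in y, twist up to 0.04 rad. Steel bezel ring 34 across, opening 16; in it, 2 below the bezel's top, the flat brass plug with its keyway, a slot 11.4 x 4, at home lying along x. Fully home, the head rests on the bezel.
- plug (a joint): Turning plug of the key switch. 0 = home, a hard stop; grows clockwise seen from above to a hard stop somewhere from 0.8 to 1.8 rad. Friction about 0.04 N m, no spring; key play 0.1 rad either way, and a gripped key gives some 0.2 rad more. The blade passes in or out only at home and turns only when fully in; off home it is held, and any twist left on it pinches it.
- estop_top (a point): Top centre of the emergency stop's mushroom head, 38 mm across, 32 mm above the station's top. Leave it alone.
- estop (a joint): The emergency stop: 0 = up, grows to 0.005 (m) as it is pressed. Leave it alone.
- key_round: Another black key in the key block, with a round disc head 29 across, 36 high. Leave it standing. Origin as the reset key's.
- key_tee: Another black key in the key block, with a T-shaped head 36 wide across its top bar, 36 high. Leave it standing. Origin as the reset key's.
- screwdriver: Bystander: black-handled screwdriver, 170 long, 26 high, lying.
- thumbscrew: Bystander: steel thumbscrew standing on its head, 26 across, 30 high.
- board: Bystander: loose green circuit board, 75 x 110, up to 20 high.
- probe: Bystander: hand probe with a black handle, 120 long, 11 high, lying.
- parts_tray: Bystander: black tray with spacers, 100 x 140 x 28 high.

How it is judged (in metres and radians):
On the way, in this order (a step that is already met when the one before it is completed fails the run):
1. the reset key is fully home in the switch (head within 2 mm of the bezel), the plug at home (horizontal distance between key and switch_place below 0.006 m and z of key in the frame of switch_place below 0.002 m and value of joint plug below 0.15 rad), for 0.1 s.
2. with the key in, the plug is turned clockwise to its stop (horizontal distance between key and switch_place below 0.006 m and z of key in the frame of switch_place below 0.002 m and value of joint plug above 1.19 rad), for 0.1 s.
3. with the key still in, the plug is turned back home (horizontal distance between key and switch_place below 0.006 m and z of key in the frame of switch_place below 0.002 m and value of joint plug below 0.05 rad), for 0.05 s.
4. the key is drawn right out of the switch, the plug left at home (z of key in the frame of switch_place above 0.026 m and value of joint plug below 0.06 rad), for 0.1 s.
At the end, for the whole second after the job is handed in: The reset key stands released, upright (0.08 rad) and fully down (2 mm) in the key block's slot it came from, within 6 mm of its start; plug home (below 0.06 rad), emergency stop not pressed, other keys within 12 mm and bystanders within 20 mm of their starts (distance of key from where it was at the start of the episode below 0.006 m and angle between key's own z axis and vertical below 0.08 rad and z of key in the frame of rack below 0.036 m and linear speed of key below 0.01 m/s and value of joint plug below 0.06 rad and value of joint estop below 0.002 m and distance of each of key_round, key_tee from where it was at the start of the episode below 0.012 m and distance of each of screwdriver, thumbscrew, board, probe, parts_tray from where it was at the start of the episode below 0.02 m); the robot touches nothing.
It fails at once if the key is forced in the switch: more than 60 N (about 0.15 N m of twist) between key and switch (contact force between key and switch above 60 N).
It fails at once if the emergency stop is pressed (value of joint estop above 0.002 m).
It fails at once if another key or a bystander is disturbed (distance of any of key_round, key_tee from where it was at the start of the episode above 0.012 m or distance of any of screwdriver, thumbscrew, board, probe, parts_tray from where it was at the start of the episode above 0.02 m).
It also fails if it takes over 72 s, if anything falls off the work surface, if the arm or the gripper's body presses on something with over 40 N, if the wrist force passes 120 N, or if a joint passes its speed limit or range.

## Working session

There is one attempt and no reset: what is moved stays moved. The work goes in short steps, Python scripts to look and compute and a shell command to move; the robot and the scene stay as the last step left them, time stands still between calls to the robot, and variables do not carry over. Pictures are saved under pics/ and viewed, about 8 in all and at most 12, crops included, and the job is handed in when it is done.

```bash
ls; mkdir -p pics
cat > h.py <<'E'
import numpy as np, cv2
from workcell import bot
from scipy.spatial.transform import Rotation as Ro
def Rc(c):
    o=np.array(c["orientation"],float)
    return o if o.shape==(3,3) else (Ro.from_quat(o).as_matrix() if o.size==4 else Ro.from_euler('xyz',o,degrees=True).as_matrix())
def ray(c,u,v,z):
    d=Rc(c)@np.linalg.inv(c["mtx"])@np.array([u,v,1.]); o=np.array(c["origin"]); return o+d*(z-o[2])/d[2]
def proj(c,p):
    q=np.array(c["mtx"])@(Rc(c).T@(np.array(p,float)-c["origin"])); return q[:2]/q[2]
def save(c,n,box=None,s=1):
    f=c["frame"][...,::-1]
    if box: l,t,r,b=box; f=f[t:b,l:r]
    cv2.imwrite("pics/"+n,cv2.resize(f,None,fx=s,fy=s,interpolation=cv2.INTER_CUBIC))
E
python3 - <<'E'
from h import *
for n in("top","side"):
    c=bot.camera(n); print(n,c["origin"],c["orientation"],np.array(c["mtx"]).tolist()); save(c,n+"0.png")
    for t in("key","key_round","key_tee","rack","station","plug","estop","screwdriver","thumbscrew","board","probe","parts_tray"):
        print(t,[(np.round(d["box"]).tolist(),round(d["confidence"],2)) for d in bot.search_frame(c,t)[:3]])
print(bot.get_obs())
E
```

```text
pics
top [0.33005307 0.00188837 1.62552002] [-1.72244466e+02 -1.46080610e-01 -8.92741480e+01] [[561.355384881298, 0.0, 318.89621428323306], [0.0, 561.355384881298, 236.47991871906913], [0.0, 0.0, 1.0]]
key [([407.0, 222.0, 416.0, 226.0], 0.38)]
key_round []
key_tee []
rack []
station [([215.0, 203.0, 288.0, 252.0], 0.56)]
plug []
estop [([353.0, 214.0, 425.0, 240.0], 0.45)]
screwdriver [([305.0, 265.0, 319.0, 323.0], 0.88), ([451.0, 267.0, 493.0, 282.0], 0.45)]
thumbscrew [([336.0, 185.0, 347.0, 197.0], 0.4)]
board [([151.0, 256.0, 186.0, 280.0], 0.71)]
probe [([454.0, 269.0, 481.0, 278.0], 0.56)]
parts_tray [([140.0, 171.0, 195.0, 215.0], 0.86), ([454.0, 268.0, 482.0, 277.0], 0.48)]
side [-0.02947139  0.7304566   1.02043347] [-135.15375631   -0.25966805 -141.77576722] [[587.3698402442546, 0.0, 313.0567475710871], [0.0, 587.3698402442546, 240.64149886551152], [0.0, 0.0, 1.0]]
key [([362.0, 180.0, 372.0, 196.0], 0.66)]
key_round [([330.0, 209.0, 341.0, 225.0], 0.44)]
key_tee []
rack [([319.0, 186.0, 384.0, 242.0], 0.89), ([250.0, 270.0, 268.0, 286.0], 0.56)]
station [([203.0, 261.0, 2
[... 301 characters left out ...]

parts_tray [([79.0, 324.0, 170.0, 408.0], 0.69)]
{'time': 1.3, 'q': array([-6.32547920e+01,  4.97928658e+00,  1.00784759e+01,  9.50976930e+01,
        1.12331724e-04,  8.99996806e+01]), 'qd': array([-0.08897942, -0.07739099, -0.02148082,  0.02704434,  0.07644486,
        0.02864451]), 'joint_efforts': array([-3.90292817e-04, -5.20095277e+01,  4.64859152e+01,  1.66202422e-03,
        1.21340422e-04, -7.79856180e-06]), 'ee_pos': array([ 0.24751906, -0.49116979,  0.23128278]), 'tcp_rot': array([-8.99998877e+01, -1.49624815e-03, -6.32544726e+01]), 'wrist_force': array([0.76217658, 0.02565957, 0.01248799]), 'torque': array([-0.02597076, -0.02206627, -0.00344145]), 'opening': 0.08517296131193823}
```

Run:
```python
import cv2,numpy as np
t=cv2.imread("pics/top0.png")[190:270,200:440]; s=cv2.imread("pics/side0.png")[165:365,195:395]
t=cv2.resize(t,None,fx=3.3,fy=3.3,interpolation=2); s2=cv2.resize(s,(600,600),interpolation=2)
cv2.imwrite("pics/t1.png",t); cv2.imwrite("pics/s1.png",s2); print(t.shape)
```

```text
(264, 792, 3)
```

View pics/t1.png

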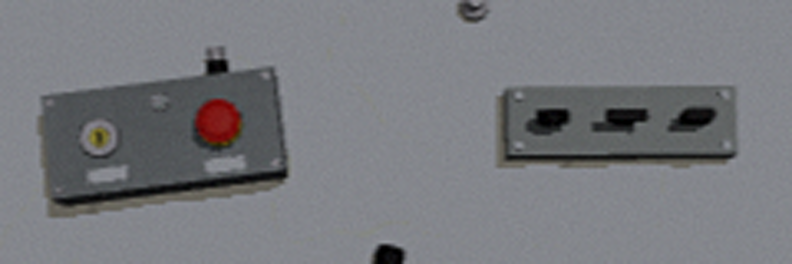

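View pics/s1.png

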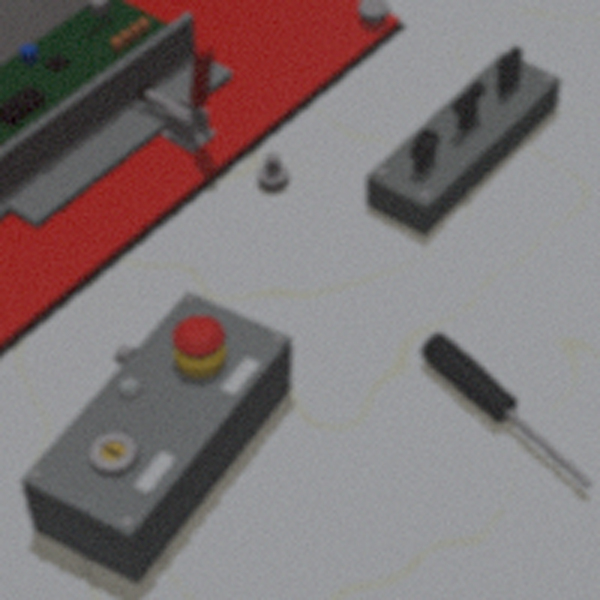

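Top crop: station at left (switch ≈(98,137), e-stop (218,122)), rack at right with three keys. Side crop: round key nearest (425,155), T in the middle (465,105), square key farthest right (510,70). This agrees with the network's "key" box.

```bash
cat >> h.py <<'E'
from scipy.optimize import least_squares
def W(p,q): 
    c,s=np.cos(p[2]),np.sin(p[2]); return np.array([p[0]+c*q[0]-s*q[1],p[1]+s*q[0]+c*q[1],q[2]])
E
python3 - <<'E'
from h import *
T=bot.camera("top");S=bot.camera("side")
def tp(a):return np.array(a)/3.3+[200,190]
def sp(a):return np.array(a)/3+[195,165]
def fit(pts,x0):
    f=lambda p:np.concatenate([proj(c,W(p,q))-uv for c,uv,q in pts])
    r=least_squares(f,x0,loss="soft_l1"); print(np.round(r.x,4)); print(np.round(f(r.x).reshape(-1,2),1).tolist()); return r.x
def cor(hx,hy,h): return {k:(sx*hx,sy*hy,h) for k,(sx,sy) in dict(fl=(1,1),fr=(1,-1),nr=(-1,-1),nl=(-1,1)).items()}
st=cor(.045,.1,.06); rk=cor(.03,.1,.034); sb=cor(.045,.1,0); rb=cor(.03,.1,0)
s=fit([(T,tp((42,98)),st['fl']),(T,tp((272,68)),st['fr']),(T,tp((285,172)),st['nr']),(T,tp((57,198)),st['nl']),
 (S,sp((188,293)),st['fr']),(S,sp((290,340)),st['nr']),(S,sp((130,528)),st['nl']),(S,sp((25,483)),st['fl']),(S,sp((137,578)),sb['nl'])],[.4,.2,.1])
r=fit([(T,tp((507,87)),rk['fl']),(T,tp((735,87)),rk['fr']),(T,tp((735,152)),rk['nr']),(T,tp((505,155)),rk['nl']),
 (S,sp((558,80)),rk['nr']),(S,sp((428,206)),rk['nl']),(S,sp((368,178)),rk['fl']),(S,sp((425,237)),rb['nl'])],[.35,-.2,0])
print("yaw deg",np.degrees([s[2],r[2]]))
print("switch nominal",W(s,(0,.05,.068)),proj(T,W(s,(0,.05,.068))),proj(S,W(s,(0,.05,.068))))
print("meas bezel T->",ray(T,*tp((98,137)),.068),"S->",ray(S,*sp((113,452)),.068))
for y in(-.062,0,.062):
    k=W(r,(0,y,.034)); print("slot",y,k,proj(S,k+[0,0,.018]),proj(T,k+[0,0,.036]))
for n,c in(("T",T),("S",S)):
    for d in bot.cut_out(c,"key")[:1]:
        m=np.argwhere(d["region"]); print(n,d["confidence"],d["box"],m.mean(0)[::-1])
    for d in bot.cut_out(c,"plug")[:1]+bot.cut_out(c,"switch_place")[:1]: print(n,"plug",d["confidence"],d["box"])
E
```

```text
[0.5572 0.1967 0.1385]
[[-0.3, -0.3], [0.3, 0.1], [0.1, -0.1], [-1.6, 0.9], [0.0, -1.9], [0.4, -2.1], [0.2, 1.1], [-1.3, -2.7], [0.4, 1.6]]
[ 0.5767 -0.1968  0.0294]
[[-0.9, 0.9], [-0.5, -0.2], [0.4, 0.8], [0.2, 1.0], [0.2, -1.4], [-0.6, -0.1], [-0.7, -1.1], [-0.0, -0.5]]
yaw deg [7.93597231 1.68451162]
switch nominal [0.55031678 0.24624621 0.068     ] [231.26703278 232.48233493] [234.38470083 312.88909524]
meas bezel T-> [0.55299662 0.2507364  0.068     ] S-> [0.54814126 0.25355472 0.068     ]
slot -0.062 [ 0.57849754 -0.25876589  0.034     ] [363.97499239 188.05492399] [411.49623385 224.7618714 ]
slot 0 [ 0.57667498 -0.19679269  0.034     ] [350.40135887 200.90156973] [389.41531778 225.11845909]
slot 0.062 [ 0.57485243 -0.13481948  0.034     ] [336.15852248 214.38157661] [367.32608259 225.47518113]
T 0.56 [406.4, 223.6, 416.4, 228.3] [410. 225.]
T plug 0.55 [212.5, 202.9, 287.1, 256.3]
S 0.67 [333.3, 274.6, 390.6, 325.9] [357.4440678  296.04745763]
S plug 0.43 [349.3, 193.6, 357.6, 208.9]
S plug 0.96 [201.6, 262.4, 291.7, 360.9]
```

```bash
cat >> h.py <<'E'
def go(x,y,z,yaw):
    o=bot.get_obs(); R=Ro.from_euler('xyz',o["tcp_rot"],degrees=True); p=np.array(o["ee_pos"])
    Rt=Ro.from_euler('xyz',[-90,0,yaw],degrees=True)
    print("now",o["time"],p.round(4),np.round(o["tcp_rot"],2),"q",np.round(o["q"],1),"F",np.round(o["wrist_force"],1),"T",np.round(o["torque"],3),"op",round(o["opening"]*1e3,1))
    print("shift",(R.inv().apply(np.array([x,y,z])-p)*1e3).round(1).tolist(),"rot",(R.inv()*Rt).as_rotvec().round(4).tolist())
E
python3 -c "
from h import *
go(.5785,-.2588,.14,1.7)"
```

```text
now 1.7 [ 0.2475 -0.4911  0.2313] [-90.     0.   -63.25] q [-63.3   5.   10.1  95.1   0.   90. ] F [-0.5  0.1 -0.7] T [ 0.015  0.001 -0.011] op 84.7
shift [-58.5, 91.3, 400.1] rot [-0.0, -1.1336, -0.0]
```

```bash
python3 -m inch '[[[-58,91,400],[0,-1.1336,0],50],[[-58,91,400],[0,-1.1336,0],50],[[-58,91,400],[0,-1.1336,0],50],[[-58,91,400],[0,-1.1336,0],50],[[-58,91,400],[0,-1.1336,0],50],[[-58,91,400],[0,-1.1336,0],50],[[-58,91,400],[0,-1.1336,0],50],[[-58,91,400],[0,-1.1336,0],50],[[-58,91,400],[0,-1.1336,0],50],[[-58,91,400],[0,-1.1336,0],50],[[-58,91,400],[0,-1.1336,0],50],[[-58,91,400],[0,-1.1336,0],50]]' 40
python3 - <<'E'
from h import *
go(.5785,-.2588,.039,1.7)
c=bot.camera("side"); save(c,"s2.png",(320,100,440,230),4.5)
E
```

```text
time: 2.9
ee_pos: [0.5778, -0.2604, 0.141]
tcp_rot: [-90.0, -0.0, 1.6]
wrist_force: [0.3, 0.1, 0.6]
opening: 0.0499
now 2.9 [ 0.5778 -0.2604  0.141 ] [-9.003e+01 -3.000e-02  1.590e+00] q [-24.3  15.7  12.3  86.6  -0.   64.2] F [0.3 0.1 0.6] T [-0.022  0.029 -0.027] op 49.9
shift [0.7, 102.0, 1.7] rot [0.0005, -0.002, 0.0005]
```

View pics/s2.png

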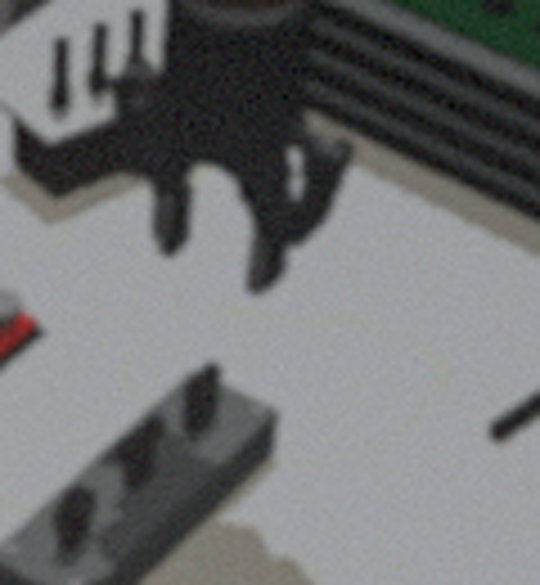

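The fingers ((175,250), (262,290)) straddle the square key at (203,400) from above. Now descend and close.

```bash
python3 -m inch '[[[0.7,50,1.7],[0,0,0],50],[[0.7,85,1.7],[0,0,0],50],[[0.7,100,1.7],[0,0,0],50],[[0.7,102,1.7],[0,0,0],50],[[0.7,102,1.7],[0,0,0],35],[[0.7,102,1.7],[0,0,0],24]]' 40
python3 - <<'E'
from h import *
go(.5785,-.2588,.039,1.7)
c=bot.camera("side"); save(c,"s3.png",(320,130,420,230),5.5)
E
```

```text
time: 3.55
ee_pos: [0.5796, -0.2596, 0.0416]
tcp_rot: [-90.1, -0.2, 1.6]
wrist_force: [-0.1, 0.8, 0.2]
opening: 0.0242
now 3.55 [ 0.5796 -0.2596  0.0416] [-90.11  -0.21   1.56] q [-24.1  16.8   2.7  75.7  -0.   64.3] F [-0.1  0.8  0.2] T [0.02  0.01  0.014] op 24.2
shift [-1.1, 2.5, 0.8] rot [0.002, -0.0025, 0.0037]
```

View pics/s3.png

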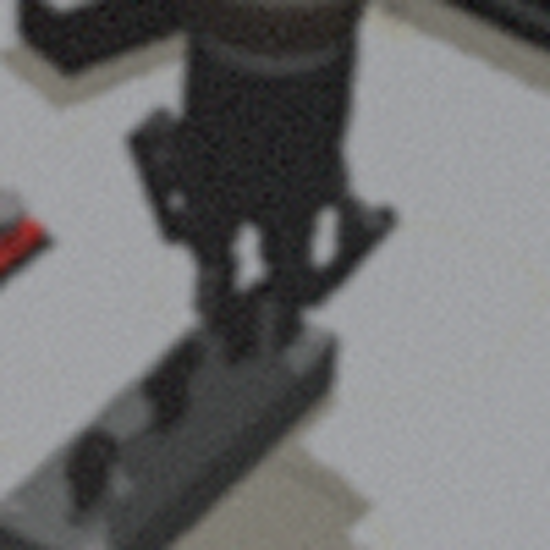

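The key is between the fingers, with the other two keys clear. Closing.

```bash
python3 -m inch '[[[-0.5,1.5,0.8],[0,0,0],16],[[-0.5,1.5,0.8],[0,0,0],12],[[-0.5,1.5,0.8],[0,0,0],8],[[-0.5,1.5,0.8],[0,0,0],4],[[-0.5,1.5,0.8],[0,0,0],0]]' 40
python3 -c "
from h import *
go(.5785,-.2588,.04,1.7)"
```

```text
time: 4.1
ee_pos: [0.5795, -0.2588, 0.0409]
tcp_rot: [-90.1, -0.3, 1.6]
wrist_force: [-0.8, 0.4, 5.9]
opening: 0.0093
now 4.1 [ 0.5795 -0.2588  0.0409] [-90.14  -0.28   1.57] q [-24.1  16.7   2.5  75.5  -0.   64.4] F [-0.8  0.4  5.9] T [0.133 0.196 0.078] op 9.3
shift [-1.0, 0.9, 0.0] rot [0.0025, -0.0022, 0.0048]
```

```bash
python3 -m inch '[[[0,-5,0],[0,0,0],0],[[0,-20,0],[0,0,0],0],[[0,-60,0],[0,0,0],0],[[0,-110,0],[0,0,0],0],[[0,-130,0],[0,0,0],0],[[0,-130,0],[0,0,0],0]]' 40
python3 - <<'E'
from h import *
go(.5505,.252,.168,97.9)
c=bot.camera("side"); save(c,"s4.png",(310,90,430,230),4)
E
```

```text
time: 4.7
ee_pos: [0.5802, -0.2591, 0.1763]
tcp_rot: [-90.3, -0.6, 1.6]
wrist_force: [0.4, -0.2, -0.2]
opening: 0.0093
now 4.7 [ 0.5802 -0.2591  0.1763] [-90.32  -0.65   1.58] q [-24.1  15.4  15.9  89.8  -0.   64.4] F [ 0.4 -0.2 -0.2] T [-0.02   0.023 -0.012] op 9.3
shift [-15.7, 5.3, 511.8] rot [0.0137, -1.6812, 0.0038]
```

View pics/s4.png

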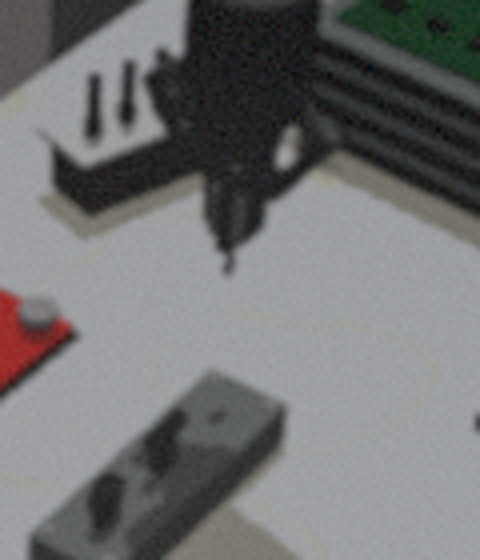

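The key hangs in the gripper, with its blade at (228,260) and its slot empty at (220,415). Carrying it to above the switch.

```bash
python3 -m inch '[[[-5,3,40],[0,-0.14,0],0],[[-8,5,90],[0,-0.28,0],0],[[-11,5,140],[0,-0.42,0],0],[[-15,5,190],[0,-0.56,0],0],[[-16,5,240],[0,-0.7,0],0],[[-16,5,290],[0.013,-0.84,0.003],0],[[-16,5,340],[0.013,-0.98,0.003],0],[[-16,5,390],[0.013,-1.12,0.003],0],[[-16,5,435],[0.013,-1.26,0.003],0],[[-16,5,475],[0.013,-1.4,0.003],0],[[-16,5,500],[0.013,-1.54,0.003],0],[[-16,5,512],[0.0137,-1.6812,0.0038],0],[[-16,5,512],[0.0137,-1.6812,0.0038],0],[[-16,5,512],[0.0137,-1.6812,0.0038],0]]' 40
python3 -c "
from h import *
go(.5505,.252,.115,97.9)"
```

```text
time: 6.15
ee_pos: [0.5492, 0.2521, 0.1652]
tcp_rot: [-89.7, -0.1, 97.7]
wrist_force: [0.5, 0.3, -0.1]
opening: 0.0088
now 6.15 [0.5492 0.2521 0.1652] [-8.974e+01 -6.000e-02  9.769e+01] q [24.6 11.9 10.5 88.8  0.1 16.9] F [ 0.5  0.3 -0.1] T [-0.017 -0.003 -0.024] op 8.8
shift [-0.3, 50.2, -1.5] rot [-0.0046, -0.0037, 0.0011]
```

```bash
python3 -m inch '[[[-0.3,30,-1],[-0.004,-0.003,0],0],[[-0.3,50,-1.5],[-0.0046,-0.0037,0],0],[[-0.3,56,-1.5],[-0.0046,-0.0037,0],0],[[-0.3,56,-1.5],[-0.0046,-0.0037,0],0]]' 40
python3 - <<'E'
from h import *
go(.5505,.252,.105,97.9)
c=bot.camera("side"); a=c["frame"][270:360,190:290]
d=bot.camera("top"); b=d["frame"][195:255,200:300]
a=cv2.resize(a[...,::-1],(600,540),interpolation=2)
cv2.imwrite("pics/s5.png",a); save(d,"t5.png",(205,200,295,260),6)
E
```

```text
time: 6.55
ee_pos: [0.55, 0.2509, 0.1085]
tcp_rot: [-89.9, -0.0, 97.7]
wrist_force: [0.9, 0.4, 0.2]
opening: 0.0097
now 6.55 [0.55   0.2509 0.1085] [-8.990e+01 -3.000e-02  9.772e+01] q [24.5 11.8  4.2 82.4  0.1 16.8] F [0.9 0.4 0.2] T [ 0.012 -0.004 -0.012] op 9.7
shift [1.0, 3.5, -0.6] rot [-0.0017, -0.0031, 0.0005]
```

View pics/s5.png

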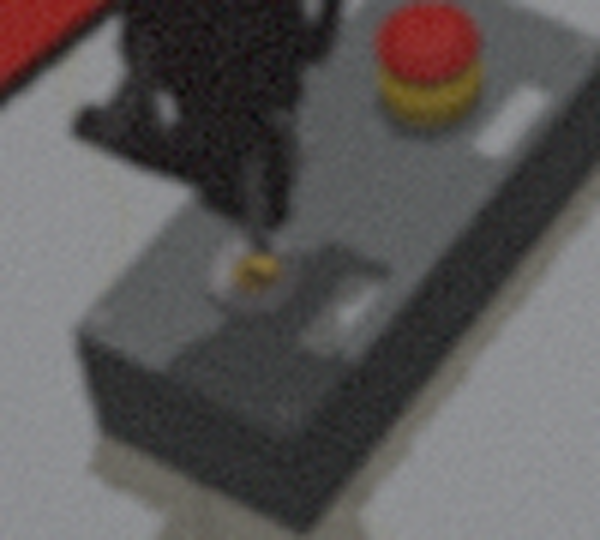

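Run:
```python
from h import *
S=bot.camera("side");T=bot.camera("top")
S0=cv2.imread("pics/side0.png")[...,::-1].astype(int);T0=cv2.imread("pics/top0.png")[...,::-1].astype(int)
def brass(f,u,v,r):
    s=f[v-r:v+r+1,u-r:u+r+1]; w=np.clip((s[...,0]+s[...,1])/2-s[...,2]-15,0,None)
    y,x=np.mgrid[v-r:v+r+1,u-r:u+r+1]; return np.array([(w*x).sum(),(w*y).sum()])/w.sum(), w.max()
def ring(f,u,v,r):
    s=f[v-r:v+r+1,u-r:u+r+1].sum(2)/3; w=np.clip(s-np.median(s)-25,0,None)
    y,x=np.mgrid[v-r:v+r+1,u-r:u+r+1]; m=w>0; return np.array([(x[m].min()+x[m].max())/2,(y[m].min()+y[m].max())/2]),m.sum()
for n,c,f,u,v,r in(("S0",S,S0,233,315,7),("S",S,S["frame"].astype(int),232,315,7),("T0",T,T0,230,232,6)):
    b,m=brass(f,u,v,r); g,k=ring(f,u,v,9)
    print(n,"brass",b.round(1),m,ray(c,*b,.066).round(4),"ring",g,k,ray(c,*g,.068).round(4))
o=bot.get_obs(); p=o["ee_pos"]
for dz in(0,-.007,-.032): print("tcp",dz,proj(S,p+[0,0,dz]))
f=S["frame"][304:318,226:242].sum(2)//3; print(f)
```

```text
S0 brass [232.3 314.9] 50.0 [0.5513 0.2516 0.066 ] ring [234. 317.] 23 [0.5437 0.2543 0.068 ]
S brass [232.3 314.4] 42.5 [0.5522 0.2507 0.066 ] ring [227.5 313.5] 25 [0.5602 0.2561 0.068 ]
T0 brass [229.5 231.1] 67.5 [0.5546 0.2518 0.066 ] ring [231.5 234. ] 60 [0.546  0.2454 0.068 ]
tcp 0 [230.15856917 301.22300819]
tcp -0.007 [230.4948931  303.44825625]
tcp -0.032 [231.6730646  311.24349056]
[[ 41  32  33  29  45  49  53  45  32  30  40  48  76  92  89  90]
 [ 54  51  40  33  44  53  52  46  35  33  38  63  76  89  91  89]
 [ 82  69  65  59  54  58  52  38  38  46  51  70  87  86  90  90]
 [ 87  83  80  74  66  57  55  53  55  68  73  86  91  92  92  94]
 [ 89  91  91  81  76  53  55  62  71  76  85  88  88  90  91  90]
 [ 91  92  92  90  78  64  57  63  72  91  90  91  96  94  89  92]
 [ 93  92 103 105  94  79  58  56  68  96 100  99  92  90  93  92]
 [ 97 102 111 116 108  91  68  64  71  91  99  88  81  86  87  84]
 [106 114 115 108  99  91  81  81  85  89  87  76  71  80  75  77]
 [112 116 114 102  91  93  92  93  95  89  74  77  70  75  65  61]
 [115 117 110  88  83  78  83  92  96  89  78  72  71  69  64  62]
 [118 116 105  93  82  69  60  72  77  72  74  73  73  68  72  60]
 [113 106  92  81  80  76  61  55  62  72  73  71  65  74  60  59]
 [108  90  79  76  77  73  68  68  66  71  74  80  75  68  60  56]]
```

View pics/t5.png

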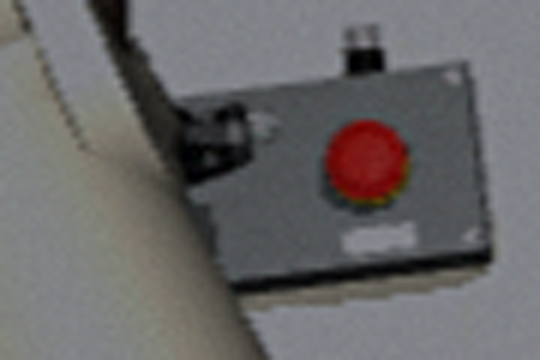

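Side crop: e-stop at (428,60), brass plug at about (253,273), blade tip just above it at about (262,250). The top view is blocked by the arm. The tip sits about 1 px (1–1.5 mm) off the brass in the side view, so I'll correct that and feel down.

```bash
python3 -c "
from h import *
go(.552,.2515,.1,97.9)"
```

```text
now 6.75 [0.551  0.252  0.1106] [-9.011e+01 -9.000e-02  9.784e+01] q [24.5 11.8  4.4 82.4  0.1 16.7] F [-0.7 -0.4 -0.2] T [-0.037  0.039  0.034] op 9.3
shift [-0.6, 10.6, -0.9] rot [0.0019, -0.001, 0.0016]
```

```bash
python3 -c "
from h import *
for i in range(6):
    bot.camera('side'); o=bot.get_obs(); print((o['ee_pos']*1e3).round(2),o['tcp_rot'].round(2),o['wrist_force'].round(1),o['torque'].round(3))
go(.552,.2515,.1,97.9)"
```

```text
[551.   252.06 110.45] [-9.010e+01 -9.000e-02  9.786e+01] [-0.6  0.6 -0.5] [-0.003  0.012  0.016]
[550.91 252.13 110.27] [-9.009e+01 -8.000e-02  9.787e+01] [0.  0.5 0.1] [-0.006 -0.049 -0.048]
[550.77 252.15 110.02] [-9.007e+01 -8.000e-02  9.788e+01] [ 0.8  0.6 -0.5] [0.044 0.029 0.012]
[550.68 252.13 109.79] [-9.005e+01 -7.000e-02  9.789e+01] [-0.3  0.1  0.2] [ 0.01  -0.029 -0.023]
[550.6  252.11 109.6 ] [-9.003e+01 -7.000e-02  9.789e+01] [ 0.3  0.2 -0.5] [ 0.044 -0.008 -0.   ]
[550.53 252.12 109.48] [-9.002e+01 -6.000e-02  9.790e+01] [ 0.3  0.  -1.1] [ 0.032 -0.031 -0.056]
now 7.05 [0.5505 0.2521 0.1095] [-9.002e+01 -6.000e-02  9.790e+01] q [24.6 11.8  4.3 82.4  0.1 16.7] F [ 0.3  0.  -1.1] T [ 0.032 -0.031 -0.056] op 9.4
shift [-0.8, 9.5, -1.4] rot [0.0004, -0.0, 0.0011]
```

```bash
python3 -m inch '[[[-0.8,3,-1.4],[0,0,0],0],[[-0.8,5,-1.4],[0,0,0],0],[[-0.8,7,-1.4],[0,0,0],0],[[-0.8,8,-1.4],[0,0,0],0],[[-0.8,8.5,-1.4],[0,0,0],0],[[-0.8,9,-1.4],[0,0,0],0],[[-0.8,9,-1.4],[0,0,0],0],[[-0.8,9,-1.4],[0,0,0],0],[[-0.8,9,-1.4],[0,0,0],0],[[-0.8,9,-1.4],[0,0,0],0]]' 40
python3 -c "
from h import *
go(.552,.2515,.097,97.9)"
```

```text
time: 8.05
ee_pos: [0.5521, 0.2515, 0.1005]
tcp_rot: [-90.0, -0.1, 97.9]
wrist_force: [0.3, -0.4, 0.2]
opening: 0.0092
now 8.05 [0.5521 0.2515 0.1005] [-9.003e+01 -7.000e-02  9.790e+01] q [24.5 12.1  3.6 81.5  0.1 16.6] F [ 0.3 -0.4  0.2] T [-0.013  0.034 -0.001] op 9.2
shift [-0.0, 3.5, 0.1] rot [0.0005, -0.0, 0.0012]
```

```bash
python3 -m inch '[[[0,1,0],[0,0,0],0],[[0,2,0],[0,0,0],0],[[0,3,0],[0,0,0],0],[[0,3.5,0],[0,0,0],0],[[0,3.5,0],[0,0,0],0],[[0,3.5,0],[0,0,0],0],[[0,3.5,0],[0,0,0],0]]' 40
```

```text
time: 8.75
ee_pos: [0.5521, 0.2515, 0.0971]
tcp_rot: [-90.0, -0.1, 97.9]
wrist_force: [-0.1, 1.1, -0.0]
opening: 0.0094
```

```bash
python3 -m inch '[[[0,0.5,0],[0,0,0],0],[[0,1,0],[0,0,0],0],[[0,1.5,0],[0,0,0],0],[[0,2,0],[0,0,0],0],[[0,2,0],[0,0,0],0],[[0,2,0],[0,0,0],0]]' 40
```

```text
time: 9.35
ee_pos: [0.5521, 0.2515, 0.0951]
tcp_rot: [-90.0, -0.1, 97.9]
wrist_force: [-0.3, -0.1, -0.2]
opening: 0.0096
```

```bash
python3 -m inch '[[[0,0.5,0],[0,0,0],0],[[0,1,0],[0,0,0],0],[[0,1.5,0],[0,0,0],0],[[0,2,0],[0,0,0],0],[[0,2,0],[0,0,0],0],[[0,2,0],[0,0,0],0]]' 40
```

```text
time: 9.95
ee_pos: [0.5521, 0.2515, 0.0931]
tcp_rot: [-90.0, -0.1, 97.9]
wrist_force: [-0.6, 0.0, -0.6]
opening: 0.0094
```

```bash
python3 -m inch '[[[0,0.5,0],[0,0,0],0],[[0,1,0],[0,0,0],0],[[0,1.5,0],[0,0,0],0],[[0,2,0],[0,0,0],0],[[0,2,0],[0,0,0],0],[[0,2,0],[0,0,0],0]]' 40
python3 - <<'E'
from h import *
c=bot.camera("side"); save(c,"s6.png",(205,285,265,345),9)
go(.552,.2515,.089,97.9)
E
```

```text
time: 10.55
ee_pos: [0.5521, 0.2516, 0.091]
tcp_rot: [-90.0, -0.1, 97.9]
wrist_force: [0.7, 0.9, 0.3]
opening: 0.0094
now 10.6 [0.5521 0.2515 0.0911] [-9.003e+01 -7.000e-02  9.789e+01] q [24.5 12.2  2.7 80.4  0.1 16.6] F [ 1.2  0.3 -0.5] T [ 0.055 -0.215 -0.032] op 9.4
shift [-0.0, 2.1, 0.1] rot [0.0006, -0.0001, 0.0012]
```

View pics/s6.png

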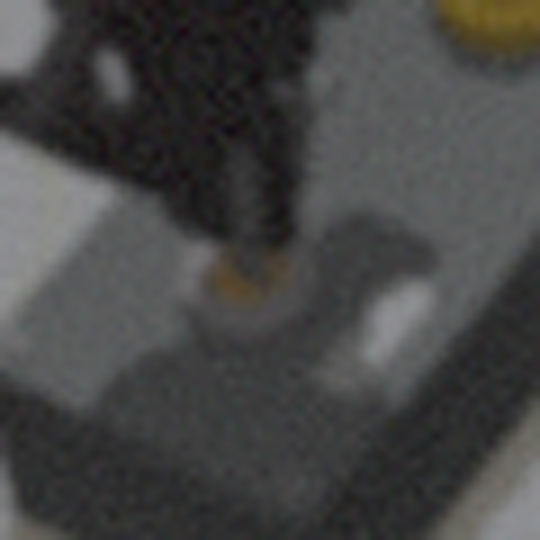

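The blade goes into the middle of the brass plug (245,270). Continue gently.

```bash
python3 -m inch '[[[0,0.5,0],[0,0,0],0],[[0,1,0],[0,0,0],0],[[0,1.5,0],[0,0,0],0],[[0,1.5,0],[0,0,0],0],[[0,1.5,0],[0,0,0],0]]' 40
python3 -c "
from h import *
go(.552,.2515,.089,97.9)"
```

```text
time: 11.1
ee_pos: [0.5522, 0.2516, 0.0896]
tcp_rot: [-90.0, -0.1, 97.9]
wrist_force: [0.3, 0.6, -0.8]
opening: 0.0096
now 11.1 [0.5522 0.2516 0.0896] [-9.004e+01 -7.000e-02  9.790e+01] q [24.5 12.2  2.5 80.3  0.1 16.6] F [ 0.3  0.6 -0.8] T [ 0.016 -0.289 -0.007] op 9.6
shift [-0.1, 0.6, 0.2] rot [0.0007, -0.0, 0.0012]
```

```bash
python3 -m inch '[[[0,0,-0.3],[0,0,0],0],[[0,0.5,-0.6],[0,0,0],0],[[0,1,-0.6],[0,0,0],0],[[0,1.5,-0.6],[0,0,0],0],[[0,1.5,-0.6],[0,0,0],0],[[0,1.5,-0.6],[0,0,0],0]]' 40
python3 -c "
from h import *
go(.552,.2515,.089,97.9)"
```

```text
time: 11.7
ee_pos: [0.5527, 0.2516, 0.088]
tcp_rot: [-90.0, -0.1, 97.9]
wrist_force: [0.6, 0.6, -0.7]
opening: 0.0096
now 11.7 [0.5527 0.2516 0.088 ] [-9.003e+01 -7.000e-02  9.789e+01] q [24.5 12.3  2.5 80.1  0.1 16.6] F [ 0.6  0.6 -0.7] T [-0.009  0.033  0.007] op 9.6
shift [-0.0, -1.0, 0.7] rot [0.0005, -0.0001, 0.0011]
```

```bash
python3 -m inch '[[[0,0.7,0],[0,0,0],0],[[0,1.5,0],[0,0,0],0],[[0,2.2,0],[0,0,0],0],[[0,3,0],[0,0,0],0],[[0,3.7,0],[0,0,0],0],[[0,4.5,0],[0,0,0],0],[[0,5,0],[0,0,0],0],[[0,5,0],[0,0,0],0],[[0,5,0],[0,0,0],0]]' 40
python3 -c "
from h import *
go(.552,.2515,.089,97.9)"
```

```text
time: 12.6
ee_pos: [0.5527, 0.2516, 0.083]
tcp_rot: [-90.0, -0.1, 97.9]
wrist_force: [0.3, 0.8, -0.5]
opening: 0.0092
now 12.6 [0.5527 0.2516 0.083 ] [-9.003e+01 -7.000e-02  9.789e+01] q [24.5 12.4  2.  79.6  0.1 16.6] F [ 0.3  0.8 -0.5] T [ 0.037  0.012 -0.008] op 9.2
shift [-0.0, -6.0, 0.7] rot [0.0005, -0.0001, 0.0012]
```

```bash
python3 -m inch '[[[0,0.7,0],[0,0,0],0],[[0,1.5,0],[0,0,0],0],[[0,2.2,0],[0,0,0],0],[[0,3,0],[0,0,0],0],[[0,3.7,0],[0,0,0],0],[[0,4.5,0],[0,0,0],0],[[0,5,0],[0,0,0],0],[[0,5.5,0],[0,0,0],0],[[0,6,0],[0,0,0],0],[[0,6,0],[0,0,0],0],[[0,6,0],[0,0,0],0]]' 40
python3 -c "
from h import *
go(.552,.2515,.089,97.9)"
```

```text
time: 13.7
ee_pos: [0.5527, 0.2517, 0.077]
tcp_rot: [-90.0, -0.1, 97.9]
wrist_force: [0.4, 0.5, -0.4]
opening: 0.0093
now 13.7 [0.5527 0.2517 0.077 ] [-9.003e+01 -7.000e-02  9.790e+01] q [24.5 12.5  1.5 78.9  0.1 16.6] F [ 0.4  0.5 -0.4] T [ 0.041 -0.007 -0.021] op 9.3
shift [-0.0, -12.0, 0.7] rot [0.0006, -0.0, 0.0012]
```

```bash
python3 -m inch '[[[0,0.5,0],[0,0,0],0],[[0,1,0],[0,0,0],0],[[0,1.5,0],[0,0,0],0],[[0,2,0],[0,0,0],0],[[0,2,0],[0,0,0],0],[[0,2,0],[0,0,0],0]]' 40
```

```text
time: 14.3
ee_pos: [0.5527, 0.2517, 0.075]
tcp_rot: [-90.0, -0.1, 97.9]
wrist_force: [0.5, -0.4, -0.7]
opening: 0.0097
```

```bash
python3 -m inch '[[[0,0.3,0],[0,0,0],0],[[0,0.6,0],[0,0,0],0],[[0,0.9,0],[0,0,0],0],[[0,1.2,0],[0,0,0],0],[[0,1.2,0],[0,0,0],0],[[0,1.2,0],[0,0,0],0]]' 40
```

```text
time: 14.9
ee_pos: [0.5527, 0.2517, 0.0748]
tcp_rot: [-90.1, -0.1, 97.9]
wrist_force: [-3.4, -1.9, 7.5]
opening: 0.0089
```

Contact at z=0.0748, as predicted for fully home (7.5 N). Now turning clockwise (+ about tool y), in stages.

```bash
python3 -m inch '[[[0,0.2,0],[0,0.08,0],0],[[0,0.2,0],[0,0.16,0],0],[[0,0.2,0],[0,0.24,0],0],[[0,0.2,0],[0,0.32,0],0],[[0,0.2,0],[0,0.4,0],0],[[0,0.2,0],[0,0.4,0],0],[[0,0.2,0],[0,0.4,0],0]]' 40
python3 -c "
from h import *
go(.5527,.2517,.0748,97.9)"
```

```text
time: 15.6
ee_pos: [0.5529, 0.252, 0.0749]
tcp_rot: [-90.1, -0.2, 75.1]
wrist_force: [-0.3, 2.1, 1.5]
opening: 0.0092
now 15.6 [0.5529 0.252  0.0749] [-90.06  -0.15  75.12] q [24.5 12.5  1.2 78.6  0.1 39.3] F [-0.3  2.1  1.5] T [ 0.547  0.038 -0.008] op 9.2
shift [-0.4, 0.1, 0.1] rot [0.0015, -0.3975, 0.0025]
```

```bash
python3 -m inch '[[[0.3,0.2,0],[0,0.08,0],0],[[0.6,0.2,0],[0,0.16,0],0],[[0.6,0.2,0],[0,0.24,0],0],[[0.6,0.2,0],[0,0.32,0],0],[[0.6,0.2,0],[0,0.4,0],0],[[0.6,0.2,0],[0,0.4,0],0],[[0.6,0.2,0],[0,0.4,0],0]]' 40
python3 -c "
from h import *
go(.5527,.2517,.0748,97.9)"
```

```text
time: 16.3
ee_pos: [0.553, 0.2523, 0.0749]
tcp_rot: [-90.0, -0.1, 52.4]
wrist_force: [-2.6, -2.4, 5.4]
opening: 0.0094
now 16.3 [0.553  0.2523 0.0749] [-90.01  -0.13  52.39] q [24.5 12.5  1.2 78.6  0.1 62.1] F [-2.6 -2.4  5.4] T [-0.578  0.52   0.066] op 9.4
shift [-0.6, 0.1, -0.1] rot [0.0011, -0.7943, 0.0021]
```

```bash
python3 -m inch '[[[-0.3,0,0.1],[0,0.06,0],0],[[-0.4,0,0.1],[0,0.12,0],0],[[-0.4,0,0.1],[0,0.18,0],0],[[-0.4,0,0.1],[0,0.24,0],0],[[-0.4,0,0.1],[0,0.3,0],0],[[-0.4,0,0.1],[0,0.3,0],0]]' 40
python3 -c "
from h import *
go(.5527,.2517,.0748,97.9)"
```

```text
time: 16.9
ee_pos: [0.5529, 0.2522, 0.0749]
tcp_rot: [-90.0, -0.2, 35.3]
wrist_force: [0.2, 0.6, 3.0]
opening: 0.0098
now 16.9 [0.5529 0.2522 0.0749] [-89.97  -0.16  35.29] q [24.5 12.5  1.2 78.6  0.1 79.2] F [0.2 0.6 3. ] T [ 0.063 -0.037  0.066] op 9.8
shift [-0.4, 0.1, -0.3] rot [0.0011, -1.0928, 0.0027]
```

```bash
python3 -m inch '[[[0,0,0],[0,0.06,0],0],[[0,0,0],[0,0.12,0],0],[[0,0,0],[0,0.18,0],0],[[0,0,0],[0,0.2,0],0],[[0,0,0],[0,0.2,0],0]]' 40
python3 -c "
from h import *
go(.5527,.2517,.0748,97.9)"
```

```text
time: 17.4
ee_pos: [0.5529, 0.2522, 0.0749]
tcp_rot: [-89.9, -0.2, 24.0]
wrist_force: [-0.0, 0.8, 2.2]
opening: 0.0096
now 17.4 [0.5529 0.2522 0.0749] [-89.94  -0.16  23.98] q [24.5 12.5  1.2 78.6  0.1 90.5] F [-0.   0.8  2.2] T [0.037 0.022 0.019] op 9.6
shift [-0.4, 0.1, -0.4] rot [0.0009, -1.2902, 0.003]
```

```bash
python3 -m inch '[[[0,0,0],[0,0.05,0],0],[[0,0,0],[0,0.1,0],0],[[0,0,0],[0,0.12,0],0],[[0,0,0],[0,0.12,0],0]]' 40
python3 -c "
from h import *
t=[]
for i in range(5): t.append(bot.get_obs()['torque'][2]); bot.camera('side')
print(np.mean(t))
go(.5527,.2517,.0748,97.9)"
```

```text
time: 17.8
ee_pos: [0.5529, 0.2522, 0.0749]
tcp_rot: [-89.9, -0.2, 17.2]
wrist_force: [-0.4, 0.5, 1.9]
opening: 0.0092
0.05925321040736705
now 18.05 [0.5529 0.2522 0.0749] [-89.92  -0.15  17.16] q [24.5 12.5  1.2 78.6  0.1 97.3] F [-0.2  0.4  2.6] T [0.029 0.085 0.012] op 9.2
shift [-0.4, 0.1, -0.4] rot [0.0007, -1.4092, 0.0031]
```

```bash
python3 -m inch '[[[0,0,0],[0,0.05,0],0],[[0,0,0],[0,0.1,0],0],[[0,0,0],[0,0.12,0],0],[[0,0,0],[0,0.12,0],0]]' 40
cat > tz.py <<'E'
from h import *
t=[]
for i in range(5): t.append(bot.get_obs()['torque']); bot.camera('side')
print("T",np.mean(t,0).round(3)); go(.5527,.2517,.0748,97.9)
E
python3 tz.py
```

```text
time: 18.45
ee_pos: [0.5529, 0.2522, 0.0749]
tcp_rot: [-89.9, -0.1, 10.3]
wrist_force: [-0.9, 1.3, 1.4]
opening: 0.0095
T [-0.006  0.062  0.119]
now 18.7 [0.553  0.2522 0.0749] [-89.9   -0.14  10.32] q [2.450e+01 1.250e+01 1.200e+00 7.860e+01 1.000e-01 1.042e+02] F [-0.3 -0.1  2.8] T [-0.001  0.13   0.032] op 9.1
shift [-0.3, 0.1, -0.5] rot [0.0005, -1.5286, 0.0033]
```

```bash
cat > tz.py <<'E'
from h import *
t=[]
for i in range(10): t.append(bot.get_obs()['torque']); bot.camera('side')
t=np.array(t); print("T",t.mean(0).round(3),t[:,2].round(3)); go(.5527,.2517,.0748,97.9)
E
python3 tz.py
```

```text
T [-0.014  0.058  0.107] [0.032 0.108 0.118 0.081 0.114 0.099 0.144 0.094 0.157 0.129]
now 19.2 [0.553  0.2522 0.0749] [-89.9   -0.14  10.28] q [2.450e+01 1.250e+01 1.200e+00 7.860e+01 1.000e-01 1.042e+02] F [0.6 0.  3.3] T [-0.013  0.128  0.107] op 9.6
shift [-0.3, 0.1, -0.4] rot [0.0006, -1.5293, 0.0033]
```

Twist is steady at about 0.11 N·m, well above the 0.04 friction, so this is the stop. Turning back.

```bash
python3 -m inch '[[[0,0,0],[0,-0.1,0],0],[[0,0,0],[0,-0.2,0],0],[[0,0,0],[0,-0.3,0],0],[[0,0,0],[0,-0.4,0],0],[[0,0,0],[0,-0.5,0],0],[[0,0,0],[0,-0.6,0],0],[[0,0,0],[0,-0.7,0],0],[[0,0,0],[0,-0.75,0],0],[[0,0,0],[0,-0.75,0],0]]' 40
python3 tz.py
```

```text
time: 20.1
ee_pos: [0.5529, 0.2521, 0.0749]
tcp_rot: [-90.0, -0.2, 53.3]
wrist_force: [-0.4, -0.4, 2.8]
opening: 0.0094
T [-0.212  0.057 -0.019] [ 0.022  0.039 -0.04   0.    -0.004  0.024 -0.073 -0.053 -0.058 -0.044]
now 20.6 [0.5529 0.2521 0.0749] [-90.03  -0.16  53.24] q [24.5 12.5  1.2 78.6  0.  61.3] F [ 0.2 -1.6  3.4] T [-0.32  -0.004 -0.044] op 9.5
shift [-0.5, 0.1, -0.0] rot [0.0016, -0.7795, 0.0024]
```

```bash
python3 -m inch '[[[-0.2,0,0],[0,-0.1,0],0],[[-0.4,0,0],[0,-0.2,0],0],[[-0.4,0,0],[0,-0.3,0],0],[[-0.4,0,0],[0,-0.4,0],0],[[-0.4,0,0],[0,-0.5,0],0],[[-0.4,0,0],[0,-0.6,0],0],[[-0.4,0,0],[0,-0.7,0],0],[[-0.4,0,0],[0,-0.78,0],0],[[-0.4,0,0],[0,-0.78,0],0]]' 40
python3 tz.py
```

```text
time: 21.5
ee_pos: [0.5529, 0.2521, 0.0749]
tcp_rot: [-90.2, -0.1, 98.0]
wrist_force: [0.6, 0.6, 1.9]
opening: 0.0092
T [ 0.403 -0.37  -0.033] [-0.018 -0.003 -0.024 -0.066  0.004 -0.039 -0.056 -0.043 -0.012 -0.07 ]
now 22.0 [0.5528 0.252  0.0749] [-90.15  -0.11  97.91] q [24.5 12.4  1.1 78.5  0.1 16.6] F [2.  2.6 0.9] T [ 0.593 -0.467 -0.022] op 9.6
shift [-0.3, 0.1, 0.1] rot [0.0026, 0.0002, 0.002]
```

```bash
python3 -m inch '[[[0.3,0,-0.3],[0,-0.05,0],0],[[0.3,0,-0.3],[0,-0.1,0],0],[[0.3,0,-0.3],[0,-0.15,0],0],[[0.3,0,-0.3],[0,-0.15,0],0]]' 40
python3 tz.py
```

```text
time: 22.4
ee_pos: [0.5529, 0.2521, 0.0749]
tcp_rot: [-90.1, -0.1, 106.5]
wrist_force: [0.4, 1.0, 2.4]
opening: 0.0094
T [-0.13   0.053 -0.043] [-0.017 -0.048  0.028 -0.032 -0.003 -0.061 -0.086 -0.03  -0.111 -0.066]
now 22.9 [0.5529 0.2521 0.0749] [-9.0140e+01 -7.0000e-02  1.0649e+02] q [24.5 12.5  1.2 78.6  0.1  8. ] F [-0.9 -1.7  3.5] T [-0.337  0.236  0.001] op 9.2
shift [-0.4, 0.1, 0.3] rot [0.0024, 0.1499, 0.0015]
```

```bash
python3 -m inch '[[[0,0,0],[0,-0.04,0],0],[[0,0,0],[0,-0.08,0],0],[[0,0,0],[0,-0.1,0],0],[[0,0,0],[0,-0.1,0],0]]' 40
python3 tz.py
```

```text
time: 23.3
ee_pos: [0.5529, 0.2522, 0.0749]
tcp_rot: [-90.2, -0.1, 112.2]
wrist_force: [-0.3, -0.9, 2.3]
opening: 0.0095
T [-0.122 -0.014 -0.029] [-0.02   0.004 -0.029 -0.009 -0.034 -0.054 -0.022 -0.065 -0.04  -0.027]
now 23.8 [0.5529 0.2522 0.0749] [-9.0150e+01 -6.0000e-02  1.1221e+02] q [24.5 12.5  1.2 78.6  0.1  2.3] F [-0.3  0.3  1.6] T [-0.122 -0.074 -0.101] op 9.1
shift [-0.4, 0.1, 0.4] rot [0.0025, 0.2498, 0.0014]
```

```bash
python3 -m inch '[[[0,0,0],[0,-0.04,0],0],[[0,0,0],[0,-0.08,0],0],[[0,0,0],[0,-0.1,0],0],[[0,0,0],[0,-0.1,0],0]]' 40
python3 tz.py
```

```text
time: 24.2
ee_pos: [0.5529, 0.2521, 0.0749]
tcp_rot: [-90.2, -0.0, 117.9]
wrist_force: [0.0, -0.9, 2.7]
opening: 0.0097
T [-0.117 -0.024 -0.086] [-0.082 -0.073 -0.029 -0.108 -0.115 -0.057 -0.082 -0.09  -0.149 -0.072]
now 24.7 [0.553  0.2521 0.0749] [-9.0160e+01 -4.0000e-02  1.1793e+02] q [24.5 12.5  1.2 78.6  0.1 -3.4] F [-1.  -0.5  2.4] T [-0.098  0.019 -0.104] op 9.5
shift [-0.3, 0.1, 0.4] rot [0.0026, 0.3496, 0.0012]
```

```bash
python3 -m inch '[[[0,0,0],[0,-0.03,0],0],[[0,0,0],[0,-0.05,0],0],[[0,0,0],[0,-0.05,0],0]]' 40
python3 tz.py
python3 -m inch '[[[0,0,0],[0,0.1,0],0],[[0,0,0],[0,0.2,0],0],[[0,0,0],[0,0.26,0],0],[[0,0,0],[0,0.26,0],0]]' 40
python3 tz.py
```

```text
time: 25.0
ee_pos: [0.5529, 0.2521, 0.0749]
tcp_rot: [-90.2, -0.0, 120.9]
wrist_force: [-0.1, -0.9, 1.7]
opening: 0.0094
T [-0.12  -0.015 -0.118] [-0.103 -0.094 -0.138 -0.148 -0.117 -0.115 -0.097 -0.103 -0.118 -0.146]
now 25.5 [0.5529 0.2522 0.0749] [-9.0160e+01 -4.0000e-02  1.2079e+02] q [24.5 12.5  1.2 78.6  0.1 -6.3] F [ 1.  -0.3  2.5] T [-0.099 -0.043 -0.083] op 9.4
shift [-0.3, 0.1, 0.4] rot [0.0026, 0.3996, 0.0012]
time: 25.9
ee_pos: [0.5529, 0.2522, 0.0749]
tcp_rot: [-90.1, -0.1, 105.9]
wrist_force: [0.3, -0.7, 3.0]
opening: 0.0093
T [-0.075  0.037 -0.014] [-0.037 -0.007  0.045 -0.059 -0.031 -0.015  0.005 -0.006  0.002 -0.033]
now 26.4 [0.5529 0.2522 0.0749] [-9.0150e+01 -8.0000e-02  1.0591e+02] q [24.5 12.5  1.2 78.6  0.1  8.6] F [-0.7 -1.1  3.4] T [-0.016  0.022  0.066] op 9.4
shift [-0.4, 0.1, 0.3] rot [0.0024, 0.1399, 0.0015]
```

```bash
python3 -m inch '[[[0,0,0],[0,0.04,0],0],[[0,-0.5,0],[0,0.04,0],0],[[0,-1,0],[0,0.04,0],0],[[0,-1.5,0],[0,0.04,0],0],[[0,-2,0],[0,0.04,0],0],[[0,-2,0],[0,0.04,0],0]]' 40
python3 tz.py
```

```text
time: 27.0
ee_pos: [0.5529, 0.2522, 0.0769]
tcp_rot: [-90.1, -0.1, 103.6]
wrist_force: [-0.5, 0.1, -0.7]
opening: 0.0094
T [0.01  0.002 0.009] [ 0.035 -0.024 -0.028 -0.008 -0.012  0.003 -0.     0.068  0.011  0.041]
now 27.5 [0.5529 0.2522 0.0769] [-9.0140e+01 -8.0000e-02  1.0363e+02] q [24.5 12.4  1.4 78.8  0.1 10.9] F [0.8 0.2 0.3] T [ 0.006 -0.007  0.011] op 9.2
shift [-0.4, 2.1, 0.3] rot [0.0024, 0.1, 0.0015]
```

```bash
python3 -m inch '[[[0,-1,0],[0,0,0],0],[[0,-2,0],[0,0,0],0],[[0,-3,0],[0,0,0],0],[[0,-4,0],[0,0,0],0],[[0,-5,0],[0,0,0],0],[[0,-5,0],[0,0,0],0]]' 40
python3 tz.py
```

```text
time: 28.1
ee_pos: [0.553, 0.2522, 0.0821]
tcp_rot: [-90.2, -0.1, 103.6]
wrist_force: [0.6, 0.0, 0.4]
opening: 0.0089
T [ 0.01  -0.007 -0.012] [-0.026  0.018 -0.018 -0.025 -0.024 -0.011  0.015 -0.074  0.01   0.01 ]
now 28.6 [0.5529 0.2522 0.0818] [-9.0140e+01 -8.0000e-02  1.0362e+02] q [24.5 12.4  1.8 79.3  0.1 10.9] F [ 0.4 -0.2  0.1] T [-0.019  0.014  0.01 ] op 9.2
shift [-0.4, 7.0, 0.3] rot [0.0023, 0.0999, 0.0016]
```

```bash
python3 -m inch '[[[0,-2,0],[0,0,0],0],[[0,-4,0],[0,0,0],0],[[0,-6,0],[0,0,0],0],[[0,-8,0],[0,0,0],0],[[0,-11,0],[0,0,0],0],[[0,-14,0],[0,0,0],0],[[0,-18,0],[0,0,0],0],[[0,-22,0],[0,0,0],0],[[0,-30,0],[0,0,0],0],[[0,-45,0],[0,0,0],0],[[0,-70,0],[0,0,0],0],[[0,-88,0],[0,0,0],0],[[0,-88,0],[0,0,0],0]]' 40
python3 - <<'E'
from h import *
c=bot.camera("side"); save(c,"s7.png",(190,220,290,345),4.5)
go(.5795,-.2588,.168,1.7)
E
```

```text
time: 29.9
ee_pos: [0.5538, 0.2525, 0.174]
tcp_rot: [-90.4, -0.1, 103.6]
wrist_force: [0.4, -0.7, -0.6]
opening: 0.0093
now 29.95 [0.5535 0.2523 0.172 ] [-90.32  -0.12 103.62] q [24.5 11.9 11.2 89.   0.1 10.9] F [ 0.   0.1 -0.3] T [-0.012  0.024  0.021] op 9.0
shift [-502.9, 2.4, 95.1] rot [0.0022, 1.7789, 0.0064]
```

View pics/s7.png

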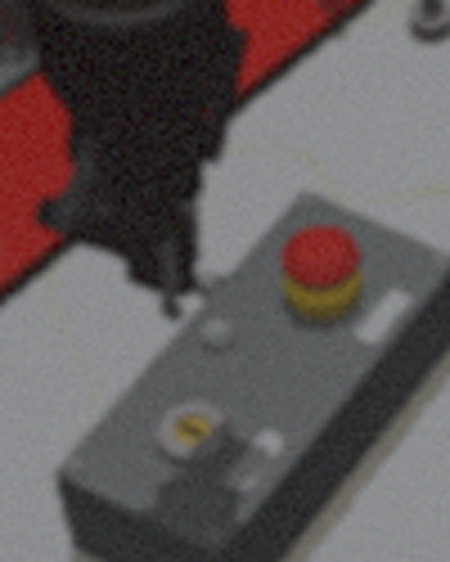

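The key is out at (172,300), the keyway at (195,430) is back along x, and the e-stop is untouched. Back to the rack.

```bash
python3 -m inch '[[[-40,2,8],[0,0.14,0],0],[[-90,2,18],[0,0.28,0],0],[[-140,2,28],[0,0.42,0],0],[[-190,2,38],[0,0.56,0],0],[[-240,2,48],[0,0.7,0],0],[[-290,2,58],[0.002,0.84,0.006],0],[[-340,2,68],[0.002,0.98,0.006],0],[[-390,2,78],[0.002,1.12,0.006],0],[[-430,2,85],[0.002,1.26,0.006],0],[[-470,2,91],[0.002,1.4,0.006],0],[[-495,2,94],[0.002,1.54,0.006],0],[[-503,2,95],[0.002,1.68,0.006],0],[[-503,2,95],[0.002,1.739,0.006],0],[[-503,2,95],[0.002,1.739,0.006],0],[[-503,2,95],[0.002,1.739,0.006],0],[[-503,2,95],[0.002,1.739,0.006],0]]' 40
python3 -c "
from h import *
go(.5795,-.2588,.09,4)"
```

```text
time: 31.55
ee_pos: [0.5796, -0.2585, 0.1682]
tcp_rot: [-90.0, -0.0, 4.1]
wrist_force: [-0.2, -1.3, 0.5]
opening: 0.0093
now 31.55 [ 0.5796 -0.2585  0.1682] [-8.999e+01 -1.000e-02  4.100e+00] q [-24.   16.   15.7  89.7   0.   61.9] F [-0.2 -1.3  0.5] T [-0.018  0.053 -0.053] op 9.3
shift [-0.1, 78.2, -0.3] rot [-0.0002, 0.0018, 0.0001]
```

```bash
python3 -m inch '[[[0,40,-0.3],[0,0,0],0],[[0,75,-0.3],[0,0,0],0],[[0,90,-0.3],[0,0,0],0],[[0,93,-0.3],[0,0,0],0],[[0,93,-0.3],[0,0,0],0],[[0,93,-0.3],[0,0,0],0],[[0,93,-0.3],[0,0,0],0],[[0,93,-0.3],[0,0,0],0],[[0,93,-0.3],[0,0,0],0],[[0,93,-0.3],[0,0,0],0]]' 40
python3 -c "
from h import *
go(.5795,-.2588,.065,4)
c=bot.camera('side'); save(c,'s8.png',(325,130,415,230),6)"
```

```text
time: 32.55
ee_pos: [0.5797, -0.2588, 0.0755]
tcp_rot: [-90.0, -0.0, 4.1]
wrist_force: [0.0, 0.2, 0.2]
opening: 0.0096
now 32.55 [ 0.5797 -0.2588  0.0755] [-8.999e+01 -2.000e-02  4.100e+00] q [-24.1  16.3   5.9  79.6   0.   61.8] F [0.  0.2 0.2] T [-0.044  0.003 -0.009] op 9.6
shift [-0.2, 10.5, 0.0] rot [-0.0001, 0.0018, 0.0004]
```

View pics/s8.png

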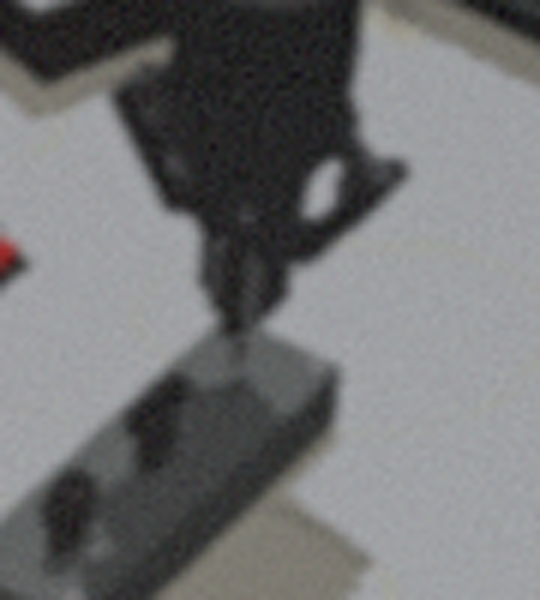

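The blade at (238,350) is right over its slot. Lowering.

```bash
python3 -m inch '[[[-0.2,3,0],[0,0,0],0],[[-0.2,6,0],[0,0,0],0],[[-0.2,8,0],[0,0,0],0],[[-0.2,10,0],[0,0,0],0],[[-0.2,12,0],[0,0,0],0],[[-0.2,13,0],[0,0,0],0],[[-0.2,13,0],[0,0,0],0],[[-0.2,13,0],[0,0,0],0]]' 40
python3 tz.py
```

```text
time: 33.4
ee_pos: [0.5795, -0.2588, 0.0624]
tcp_rot: [-90.0, -0.0, 4.1]
wrist_force: [0.0, -0.6, -0.8]
opening: 0.0094
T [ 0.004  0.008 -0.011] [-0.018  0.005 -0.006 -0.031 -0.026  0.032 -0.039 -0.03  -0.024  0.025]
now 33.9 [ 0.5795 -0.2588  0.0624] [-8.999e+01 -2.000e-02  4.100e+00] q [-24.1  16.5   4.7  78.2   0.   61.8] F [-1.1  0.1  0.1] T [ 0.005 -0.05   0.009] op 9.7
shift [9.8, -12.3, 511.1] rot [0.0001, -1.6371, 0.0003]
```

In the slot by 3–4 mm with no contact. Further down.

```bash
python3 -m inch '[[[0,2,0],[0,0,0],0],[[0,4,0],[0,0,0],0],[[0,6,0],[0,0,0],0],[[0,8,0],[0,0,0],0],[[0,10,0],[0,0,0],0],[[0,11,0],[0,0,0],0],[[0,11,0],[0,0,0],0]]' 40
python3 -m inch '[[[0,2,0],[0,0,0],0],[[0,4,0],[0,0,0],0],[[0,6,0],[0,0,0],0],[[0,8,0],[0,0,0],0],[[0,9,0],[0,0,0],0],[[0,9,0],[0,0,0],0],[[0,9,0],[0,0,0],0]]' 40
python3 tz.py
```

```text
time: 34.6
ee_pos: [0.5793, -0.2588, 0.0511]
tcp_rot: [-90.0, 0.0, 4.1]
wrist_force: [0.0, -0.3, -0.8]
opening: 0.0093
time: 35.3
ee_pos: [0.5794, -0.2588, 0.0422]
tcp_rot: [-90.0, 0.0, 4.1]
wrist_force: [0.1, 0.5, 0.0]
opening: 0.0095
T [-0.019 -0.02   0.012] [ 0.053 -0.011  0.004 -0.029  0.011  0.02   0.028  0.025  0.022 -0.007]
now 35.8 [ 0.5794 -0.2588  0.0422] [-89.98   0.     4.1 ] q [-24.1  16.9   3.   76.    0.   61.8] F [-0.3 -0.1 -0.6] T [ 0.032 -0.017  0.042] op 9.9
shift [9.9, -32.5, 511.1] rot [-0.0002, -1.6371, 0.0002]
```

```bash
python3 -m inch '[[[0,0.5,0],[0,0,0],0],[[0,1,0],[0,0,0],0],[[0,1.5,0],[0,0,0],0],[[0,2,0],[0,0,0],0],[[0,2,0],[0,0,0],0],[[0,2,0],[0,0,0],0]]' 40
```

```text
time: 36.4
ee_pos: [0.5794, -0.2588, 0.0409]
tcp_rot: [-90.0, -0.0, 4.1]
wrist_force: [-1.9, 1.5, 5.7]
opening: 0.0093
```

Seated at exactly the grasp height (0.0409), with contact. Release and retreat.

```bash
python3 -m inch '[[[0,0,0],[0,0,0],14],[[0,0,0],[0,0,0],20],[[0,0,0],[0,0,0],30],[[0,0,0],[0,0,0],45],[[0,0,0],[0,0,0],45],[[0,-5,0],[0,0,0],45],[[0,-15,0],[0,0,0],45],[[0,-45,0],[0,0,0],45],[[0,-90,0],[0,0,0],45],[[0,-120,0],[0,0,0],45],[[0,-120,0],[0,0,0],45],[[0,-120,0],[0,0,0],45]]'
python3 - <<'E'
from h import *
c=bot.camera("side"); a=c["frame"][165:365,195:395][...,::-1]
b=cv2.imread("pics/side0.png")[165:365,195:395]
cv2.imwrite("pics/s9.png",np.hstack([cv2.resize(x,(400,400),interpolation=2) for x in(b,a)]))
d=cv2.absdiff(cv2.GaussianBlur(a,(0,0),1),cv2.GaussianBlur(b,(0,0),1)).max(2)[10:40,130:185]; print((d>25).sum())
E
```

```text
time: 37.6
ee_pos: [0.5798, -0.259, 0.1623]
tcp_rot: [-90.1, -0.1, 4.1]
wrist_force: [0.2, 0.4, 0.4]
opening: 0.0452
9
```

View pics/s9.png

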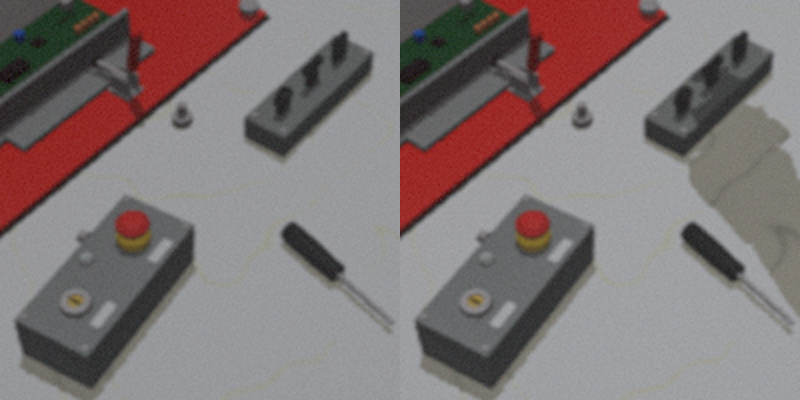

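The start (left) and end (right) views match. The square key stands upright in its slot (about (740,48)), and the other keys, switch, e-stop and bystanders in this view haven't moved. Handing in.

```bash
python3 -c "
from workcell import bot
print(bot.job_done())"
```

```text
the job is handed in; nothing more can be done
None
```

I did the whole job and handed it in at about 37.7 s. I took the reset key from the slot at y = -62, pushed it home, turned it clockwise to its stop and back, and put it back in the same slot. The hand-in gives no verdict, so what follows is from my own readings.

- **Insertion:** the key went in with almost no force and touched the bezel at tool height 0.0748 m, within 0.1 mm of where I expected fully home, at 7.5 N.
- **Turning:** the twist rose to a steady 0.11 N·m clockwise, after about 1.53 rad of tool turn, so I took that as the stop. Coming back it rose to about 0.12 N·m against the home stop. Both are below the 0.15 N·m limit. I couldn't read the plug angle directly. Allowing for key play and grip give, I put it at about 1.2 to 1.3 rad at the stop, so the margin over the required 1.19 rad is uncertain.
- **Drawing out:** I relaxed the twist first, and the key came out without measurable force. The side picture then showed the keyway back along x.
- **Putting back:** the key seated at tool height 0.0409 m, the same as when I gripped it. It may have twisted about 0.05 rad in the grip, which I allowed for.
- **Final check:** the start and end side views match. The key is upright and free of the gripper, and the other keys, the emergency stop, the screwdriver and the thumbscrew are unmoved. That crop showed neither the hand probe nor the parts tray, so I didn't check them. I also didn't take a last view from above.

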